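# Load a cuvette with sprung tongs

## Robot

A 6-joint arm with a two-finger parallel gripper is mounted at the origin on a cart in front of the work surface, level with it; the furniture and walls round the work are solid. World frame = base frame: x ahead of the robot, y to its left, z up, the work surface at z = 0. Lengths are in m, angles in rad, forces in N, time in s.
With the tool pointing down it reaches from about 0.375 to 0.825 m from the base axis. Payload 5.5 kg.
Tool frame: the origin (TCP) lies midway between the tips of the shut fingers; the grasp point (between the pads) lies 19 mm behind it; z points along the fingers, y is the line along which they close (so a half turn about z gives the same grasp; the last joint's range is limited). The gripper opens to 85 mm and grips with 20 to 120 N. Pads are 22 mm wide; open, the fingers measure 114 mm over their backs; the gripper's body (76 mm by 85 mm) begins 54 mm behind the grasp point. The pads swing forward as they close: fully open they stand 13 mm farther back than shut.
Start: joints at [-1.25, 0.314, -0.047, 1.21, 0, 1.571], TCP at [0.189, -0.569, 0.231] pointing down, gripper open.
Joint ranges: [-2.67, 2.67], [-0.69, 1.73], [-1.03, 1.25], [-2.08, 2.16], [-1.42, 1.45], [-3.14, 3.14]. Speed limits (rad/s): [2.39, 2.39, 3.01, 3.14, 3.14, 3.14].

## Interface

Orientations are given as [roll, pitch, yaw] about the fixed x, y, z axes, in that order (R = Rz(yaw) Ry(pitch) Rx(roll)).
In Python, from station import ctrl, optics, job gives the robot as it stands. The module is installed in compiled form; this text tells all that it offers.
- The arm moves only by the tool send_rows, never from a script. Its argument "steps" is one flat list of numbers, 5 for each row, row after row: the shift along the tool's x, y, z in m, then the turn about the tool's z in degrees, then the opening, from 0 (shut) to 1 (fully open). A call has 1 to 20 rows; each row shifts and turns the commanded pose from where the row before left it, along the tool's axes as they then stand; what a row does not reach is not made up. A row lasts 1/12 s, in which the tool goes at most 41.7 mm and 7.16 degrees, less where a joint would pass 70% of its speed; a pose out of reach is approached as far as the arm can. A call with a gripper value outside its range is refused whole. The fingers move at their own pace and stop on an object; "force" is the grip in N (left out, the last holds). Time passes only in rows, so rows that do not move let the fingers close. It gives the time, the measured TCP pose, the force, the opening and the grip force at its end, in the units of the state.
- ctrl.sense(): the state, without advancing time (a new reading comes with each control period).
- optics.camera(name): name is "side" or "top" or "wrist"; returns the picture (400x640x3 uint8, red, green, blue); there is no depth.
- optics.camera_info(name): a dict with "intrinsics" (3x3 intrinsics, pixels), "R" (3x3) and "t" (3): a world point X has camera coordinates R X + t. Camera axes: x right, y down, z forward; pixel columns grow to the right and rows downward; lengths in m; the calibration is good to about 2 mm. A picture is of the moment at which its call begins: read the wrist's pose just before it. camera_info takes no time and is no camera call; for the wrist camera it gives the pose at the moment of the call.
- job.close_job(): hands the job in; it is judged then, once.
The state is a dict: "clock": time; "joint_positions": joint angles; "qd": joint speeds; "effort": joint torques, N m; "tool_pos": TCP position; "orientation": TCP orientation; "force": force on the tool from outside, world axes, zero at the start; "moment": the same for the moment, N m; "finger_gap": finger opening in m; "grip_force": force on a finger pad.
Only numpy, scipy, OpenCV 4.12 (cv2) and the standard library are available. Lean on these libraries where they do the work, as an engineer would, in place of code of your own. Each camera call takes 0.05 s, during which the arm holds its last target. There are 200 camera calls.

## Task

Take the blue-handled sprung tongs out of their grey stand and, squeezing them gently, use them to lift the orange-stoppered cuvette out of the white rack and push it fully home, upright, into the slot of the metal cell holder. Let go of the cuvette there and put the tongs back upright in their stand. Neither squeeze nor push the cuvette hard, never touch it with the robot's own fingers, and leave the blue- and green-stoppered cuvettes where they are.

Things in the scene. Friction and masses are not known exactly. Their poses are not given: they have to be found in the camera images.
- tongs: upright sprung tongs, 105 mm high, 66 g, springing open by themselves; origin on the symmetry axis midway between the two blue finger rests; z up along the axis, y the line along which they close. Pivot 30 mm above the origin, metal ends 35 mm above it; the rubber tips end 70 mm below it. Each mm the rests are pressed together narrows the tip gap (free: 34 mm) by about 3.3 mm
- tongs_rests (a point): midway between the finger rests (the tongs' origin): two round bars along x, 28 mm long, 12 mm diameter, backs 40 mm apart when free. Take the tongs from above with the fingers on both; each rest pushes back with about 5 N when just touched, and about 8 N when the tips meet a cuvette, the backs then being about 33 mm apart. Stops end the travel at about 29 mm
- jaw_left: lower steel blade of the tongs, +y side, with a black rubber tip 12 mm wide (x), 4 mm thick, 14 mm high; origin at its upper end, 20 mm below the tongs' origin. Once on a cuvette the blades bend: each further mm that the rests come together adds about 1.8 N between jaw and cuvette and 5 N on each rest. 3 to 6 N at the jaws (16 to 25 N on a rest) is a good hold; less lets the cuvette slip as it is seated
- jaw_right: the same blade on the tongs' -y side
- tongs_stand: grey stand, fixed, base 60 x 90 x 6 mm; a well 15 mm (x) by 46 mm (y) inside with a mouth that flares 4 mm, top at 38 mm; origin at the centre of its underside. The tongs stand in it on their tips, free, their y along its y
- stand_floor (a point): centre of the well's floor in the stand, 6 mm above the bench; the standing tongs' origin is 70 mm above it
- cuvette_rack: white rack, fixed, 104 (x) x 42 (y) x 26 mm; origin at the centre of its underside; three slots 14.5 mm square, 32 mm apart along its x, floors 6 mm above the bench, so that a cuvette stands 25 mm out of it. Grip a cuvette with the tongs across the row (tongs y along rack y), on its upper 15 mm
- cuvette_orange: square cuvette 12.5 x 12.5 x 45 mm, 15 g, pale body 36 mm high with its stopper orange (the top 9 mm, same width); origin at the centre of its underside, z up along its length. The one to move. It breaks when a jaw presses it with more than 9 N or when it is pressed against the cell holder with more than 20 N
- cuvette_blue: square cuvette 12.5 x 12.5 x 45 mm, 15 g, pale body 36 mm high with its stopper blue (the top 9 mm, same width); origin at the centre of its underside, z up along its length. It stays in the rack
- cuvette_green: square cuvette 12.5 x 12.5 x 45 mm, 15 g, pale body 36 mm high with its stopper green (the top 9 mm, same width); origin at the centre of its underside, z up along its length. It stays in the rack
- cell_holder: metal cell holder, fixed: dark base 66 x 66 x 8 mm, aluminium block 42 x 42 mm on it, dark lens tubes on its +y and -y sides reaching 31 mm from the centre; origin at the centre of its underside, z up. In the middle a slot 14.5 mm square along its x and y, 21 mm deep to the block's top at 29 mm height, with a mouth above that flares 3 mm up to 32 mm height
- holder_seat (a point): centre of the slot floor, 8 mm above the bench, axes as the holder's; a seated cuvette's origin is at this height, within 1 mm sideways. A brass spring nose with a ramp, 6 mm above the floor, stands 3 mm into the slot from the +x wall and gives way: the cuvette must be pushed past it and on down to the floor against friction, with some 2 to 6 N; its own weight does not do it
Not all that is in view belongs to the job. What is shaped like the cell_holder but red or turquoise is not meant.

How it is judged:
By the outcome, as a careful person would: the job done as asked, in the order asked, and still so for the second after the job is handed in, with the robot touching nothing.
It also fails if it takes over 61 s, if anything falls off the work surface, if the arm or the gripper's body presses on something with over 40 N, if the wrist force passes 120 N, or if a joint passes its speed limit or range.

## Working session

There is one attempt and no reset: what is moved stays moved. The work goes in short steps, Python scripts to look and compute and a tool call to move; the robot and the scene stay as the last step left them, time stands still between calls to the robot, and variables do not carry over. Pictures are saved under pics/ and viewed, at most 10 in all, crops included, and the job is handed in when it is done.

Besides the shell and the picture viewer there is one more tool, called in YAML: its name, and indented under it one key for each argument. send_rows: Moves the arm, as the interface text tells. Its arguments: {"type":"object","properties":{"steps":{"type":"array","items":{"type":"number"}},"force":{"type":"number"}},"required":["steps"]}

```bash
mkdir -p pics
python3 - <<'E'
from station import ctrl, optics
import cv2,numpy as np
s=ctrl.sense();print(s)
for n in("side","top"):
    im=optics.camera(n);cv2.imwrite(f"pics/{n}0.png",im[:,:,::-1])
    print(n,optics.camera_info(n))
E
```

```text
{'clock': 0.0, 'joint_positions': array([-1.24999339e+00,  3.14235632e-01, -4.80948129e-02,  1.21018675e+00,
       -1.01741403e-05,  1.57082577e+00]), 'qd': array([-0.00050778, -0.00015407, -0.00157167,  0.00170847, -0.00213142,
        0.0011422 ]), 'effort': array([-1.09505885e-05, -5.39597297e+01,  3.39744866e+01,  1.94004580e-02,
       -1.88324598e-04, -3.41460140e-07]), 'tool_pos': array([ 0.18901029, -0.56883775,  0.2304219 ]), 'orientation': array([-3.13987179e+00,  1.02247884e-05,  3.20773518e-01]), 'force': array([-0.06914406,  0.12935245,  0.75872943]), 'moment': array([-0.00541419, -0.05825707, -0.02819503]), 'grip_force': 0.0, 'finger_gap': 0.08547730560210641}
side {'intrinsics': array([[401.35183207,   0.        , 320.08554155],
       [  0.        , 401.35183207, 199.54561386],
       [  0.        ,   0.        ,   1.        ]]), 'R': array([[-0.85719059, -0.51456694, -0.02109886],
       [-0.17974823,  0.33732306, -0.92406912],
       [ 0.48261255, -0.78831087, -0.38164264]]), 't': array([0.39870809, 0.15475668, 0.74166896])}
top {'intrinsics': array([[507.73036714,   0.        , 322.52023724],
       [  0.        , 507.73036714, 196.88362393],
       [  0.        ,   0.        ,   1.        ]]), 'R': array([[ 0.01278004, -0.99963843,  0.02365754],
       [-0.99499897, -0.01505761, -0.09874373],
       [ 0.09906425, -0.02227728, -0.99483164]]), 't': array([-0.05566067,  0.50471999,  1.35390481])}
```

View pics/side0.png

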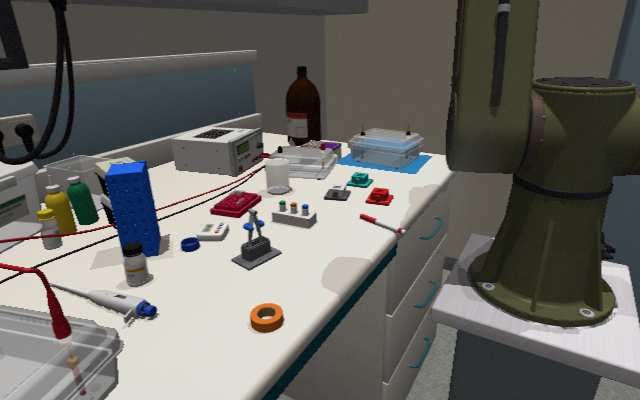

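View pics/top0.png

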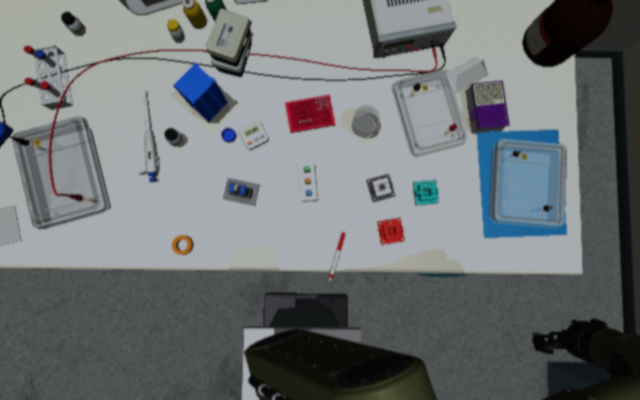

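Top view: tongs and stand at (241,191), rack at (309,183), grey holder at (381,187). The turquoise (426,192) and red (390,231) holders are decoys. In the side view the holder is at (338,192), the rack at (294,215) and the tongs at (256,240). I'll confirm this in an enlarged crop.

Run:
```python
import cv2,numpy as np
t=cv2.imread("pics/top0.png")[155:215,215:405];s=cv2.imread("pics/side0.png")[175:275,225:405]
t=cv2.resize(t,None,fx=4.2,fy=4.2,interpolation=cv2.INTER_CUBIC);s=cv2.resize(s,None,fx=3.4,fy=3.4,interpolation=cv2.INTER_CUBIC)
o=np.zeros((t.shape[0]+s.shape[0],800,3),np.uint8);o[:t.shape[0],:t.shape[1]]=t;o[t.shape[0]:,:s.shape[1]]=s
cv2.imwrite("pics/crop.png",o);print(o.shape,t.shape)
```

```text
(592, 800, 3) (252, 798, 3)
```

View pics/crop.png

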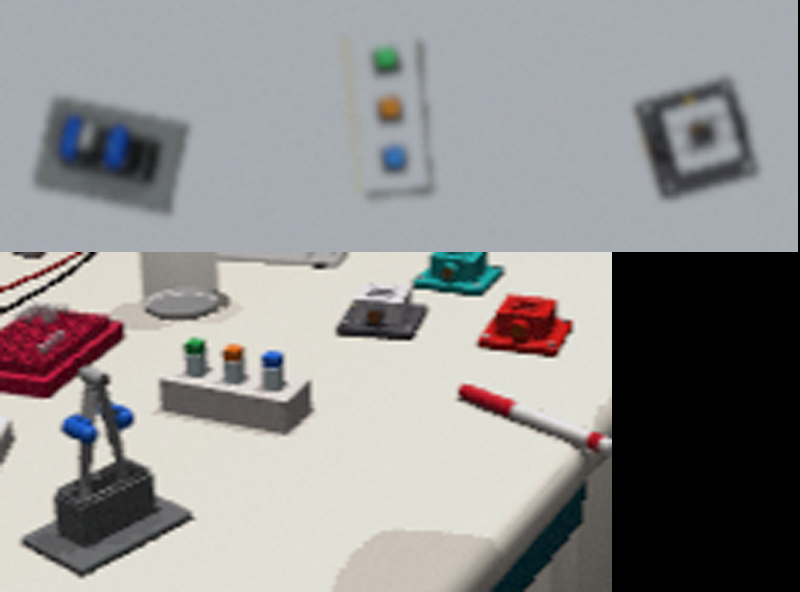

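The crop confirms it. The orange stopper is the middle cuvette in the rack: top (307.6,180.5), side (293.5,204.7). The holder with the bare aluminium block and dark base is the grey one, slot at top (381.9,186.4), side (336.2,186.8). The blue rests centre at top (237.4,189.1), side (254.6,225).

```bash
cat > h.py <<'E'
import numpy as np,cv2
from station import ctrl,optics
def ray(info,p):
    K,R,t=(np.array(info[k]) for k in("intrinsics","R","t"))
    return -R.T@t, R.T@np.linalg.solve(K,[p[0],p[1],1.])
def plane(info,p,z):
    c,d=ray(info,p);return c+d*(z-c[2])/d[2]
def tri(obs):
    A=0;b=0
    for info,p in obs:
        c,d=ray(info,p);d=d/np.linalg.norm(d);M=np.eye(3)-np.outer(d,d);A=A+M;b=b+M@c
    X=np.linalg.solve(A,b);return X
def proj(info,X):
    p=np.array(info["intrinsics"])@(np.array(info["R"])@X+info["t"]);return p[:2]/p[2]
E
python3 - <<'E'
from h import *
np.set_printoptions(precision=4,suppress=True)
T=optics.camera_info("top");S=optics.camera_info("side")
tc=lambda u,v:(215+u/4.2,155+v/4.2);sc=lambda u,v:(225+u/3.4,175+(v-252)/3.4)
for n,a,b,z in(("rests",tc(94,143),sc(100.5,422),.076),("orange",tc(389,107),sc(233,353),.0465),("slot",tc(701,132),sc(378,292),.032)):
    print(n,tri([(T,a),(S,b)]),plane(T,a,z),plane(S,b,z))
def poly(n,L,z):
    P=np.array([plane(T,tc(*p),z) for p in L]);print(n,P.mean(0))
    for i in range(len(P)):d=P[(i+1)%len(P)]-P[i];print("  ",np.linalg.norm(d),np.degrees(np.arctan2(d[1],d[0])))
poly("stand",[(53,97),(188,123),(171,213),(36,186)],.006)
poly("holder",[(637,100),(730,78),(757,172),(664,199)],.008)
poly("rests",[(71,140),(117,146)],.076)
poly("cuv g-b",[(386,58),(394,157)],.05)
poly("rackR",[(423,40),(432,190)],.0)
W=optics.camera_info("wrist");print(W,ctrl.sense()["tool_pos"])
E
```

```text
rests [0.5169 0.1747 0.0742] [0.5176 0.1751 0.076 ] [0.5132 0.1772 0.076 ]
orange [ 0.5466 -0.008   0.0444] [ 0.547  -0.0076  0.0465] [ 0.543  -0.0044  0.0465]
slot [ 0.5366 -0.2103  0.0262] [ 0.5358 -0.2095  0.032 ] [ 0.5291 -0.1968  0.032 ]
stand [0.518  0.1734 0.006 ]
   0.09009230632584093 -100.08808073604908
   0.06013393933931017 170.82080662450463
   0.08983798284016395 79.4914091409393
   0.059479354150905515 -8.921831220925649
holder [ 0.5353 -0.2103  0.008 ]
   0.06344094521697172 -75.73291575508681
   0.06462247679891521 -164.00778912693622
   0.06406175487944966 107.00624587001519
   0.06766908433928631 15.450708199421552
rests [0.5176 0.1751 0.076 ]
   0.028788357676444946 -96.60461835530263
   0.028788357676444946 83.39538164469738
cuv g-b [ 0.5463 -0.0083  0.05  ]
   0.06378133051517682 -174.52303384093815
   0.06378133051517682 5.476966159061872
rackR [ 0.5484 -0.0327  0.    ]
   0.10004297633858235 -175.79595571015156
   0.10004297633858235 4.204044289848428
{'intrinsics': array([[316.5849,   0.    , 322.9033],
       [  0.    , 316.5849, 200.5581],
       [  0.    ,   0.    ,   1.    ]]), 'R': array([[ 0.3147, -0.9492, -0.0021],
       [-0.8997, -0.299 ,  0.3181],
       [-0.3025, -0.0982, -0.9481]]), 't': array([-0.5982, -0.0407,  0.3808])} [ 0.189  -0.5689  0.2305]
```

send_rows:
  steps: [0.032,-0.0164,0.0036,0,1,0.032,-0.0164,0.0036,0,1,0.032,-0.0164,0.0036,0,1,0.032,-0.0164,0.0036,0,1,0.032,-0.0164,0.0036,0,1,0.032,-0.0164,0.0036,0,1,0.032,-0.0164,0.0036,0,1,0.032,-0.0164,0.0036,0,1,0.032,-0.0164,0.0036,0,1,0.032,-0.0164,0.0036,0,1,0.032,-0.0164,0.0036,0,1,0.032,-0.0164,0.0036,0,1,0.032,-0.0164,0.0036,0,1,0.032,-0.0164,0.0036,0,1,0,0,0,0,1,0,0,0,0,1,0,0,0,0,1]
  force: 20

```text
clock: 1.52
tool_pos: [0.5414, -0.2102, 0.1804]
orientation: [-3.141, 0.001, 0.321]
force: [-0.9, -0.3, 0.3]
finger_gap: 0.0853
grip_force: 0.0
```

```bash
cat >> h.py <<'E'
import pickle
np.set_printoptions(precision=4,suppress=True)
def snap(name,cam="wrist"):
    info=optics.camera_info(cam);s=ctrl.sense();im=optics.camera(cam)
    cv2.imwrite(f"pics/{name}.png",im[:,:,::-1]);pickle.dump(info,open(f"pics/{name}.pkl","wb"))
    print(s["clock"],s["tool_pos"],s["orientation"],s["finger_gap"],s["force"]);return im,info
E
python3 -c "
from h import *
im,i=snap('w1')
print(proj(i,[.5358,-.2098,.032]),proj(i,[.535,-.21,.008]))"
```

```text
1.5167 [ 0.5414 -0.2102  0.1804] [-3.1411  0.0014  0.3213] 0.08529794455712947 [-0.856  -0.3412  0.2719]
[321.6658 190.265 ] [321.7164 184.3115]
```

send_rows:
  steps: [0,0,0,6.7,1,0,0,0,6.7,1,0.0039,-0.0335,0,0,1,0.0039,-0.0335,0,0,1,0.0039,-0.0335,0,0,1,0.0039,-0.0335,0,0,1,0.0039,-0.0335,0,0,1,0.0039,-0.0335,0,0,1,0,0,0,0,1,0,0,0,0,1,0,0,0,0,1]

```text
clock: 2.48
tool_pos: [0.5475, -0.0092, 0.1811]
orientation: [3.141, -0.0, 0.086]
force: [-0.4, -0.9, -0.3]
finger_gap: 0.0852
grip_force: 0.0
```

```bash
python3 -c "
from h import *
im,i=snap('w2')
print(proj(i,[.5466,-.008,.051]))"
```

```text
2.4833 [ 0.5475 -0.0092  0.1811] [ 3.141  -0.      0.0857] 0.08517182109522985 [-0.3551 -0.9477 -0.2735]
[322.3899 191.4866]
```

send_rows:
  steps: [0,0,0,5,1,0,0,0,5,1,0,0,0,5,1,-0.0102,-0.0293,0,0,1,-0.0102,-0.0293,0,0,1,-0.0102,-0.0293,0,0,1,-0.0102,-0.0293,0,0,1,-0.0102,-0.0293,0,0,1,-0.0102,-0.0293,0,0,1,0,0,0,0,1,0,0,0,0,1,0,0,0,0,1]

```text
clock: 3.53
tool_pos: [0.4902, 0.0439, 0.1933]
orientation: [-3.03, 0.002, 0.015]
force: [1.1, 0.1, -0.2]
finger_gap: 0.0856
grip_force: 0.0
```

```bash
python3 -c "
from h import *
im,i=snap('w3')
print(proj(i,[.5176,.175,.076]))
# mosaic: crops 120x90 around
cs=[]
for n,(u,v) in (('w1',(322,190)),('w2',(322,195)),('w3',(322,195))):
    c=cv2.imread(f'pics/{n}.png')[v-100:v+100,u-66:u+67]; cs.append(cv2.resize(c,(399//1,600) if 0 else (266,400),interpolation=cv2.INTER_CUBIC))
cv2.imwrite('pics/m.png',np.hstack(cs))"
```

```text
3.5333 [0.4902 0.0439 0.1933] [-3.0296  0.0018  0.0151] 0.08564120186616472 [ 1.1114  0.078  -0.1546]
[189.8053 157.7386]
```

View pics/m.png

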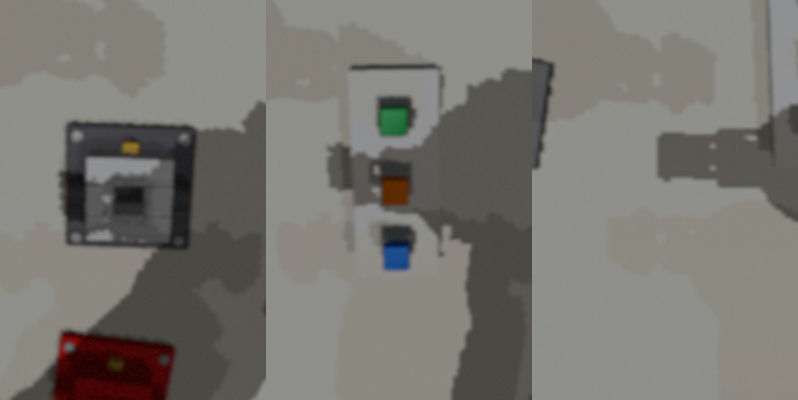

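Mosaic: the holder slot is at about (130,200) in panel 1 and the orange stopper at (396,190) in panel 2. In panel 3 the arm stopped short and tilted, so I'm checking the joints.

```bash
python3 -c "
from h import *
s=ctrl.sense();print(s['joint_positions'],s['qd'],s['effort'],s['tool_pos'],s['orientation'])"
```

```text
[ 0.0135  0.1326 -0.3694  1.071   0.112   3.1406] [-0.0105  0.0082  0.0027  0.0024 -0.0005 -0.0005] [  0.3549 -41.6485  32.6118   0.0681   0.475   -0.0003] [0.4903 0.0436 0.1932] [-3.0296  0.0021  0.0145]
```

send_rows:
  steps: [0,0,0,-7,1,0,0,0,-7,1,0,0,0,-7,1,0,0,0,-7,1,0,0,0,-7,1,0,0,0,-7,1,0,0,0,-7,1,0,0,0,-7,1,0,0,0,-7,1,0,0,0,-7,1,0,0,0,-7,1,0,0,0,-7,1,0,0,0,-7,1,0,0,0,-7,1,0,0,0,-7,1,0,0,0,-7,1,0,0,0,-7,1,0,0,0,-7,1]

```text
clock: 5.08
tool_pos: [0.4903, 0.043, 0.1928]
orientation: [3.077, -0.092, 2.221]
force: [-0.6, 0.4, -0.2]
finger_gap: 0.0853
grip_force: 0.0
```

```bash
python3 -c "
from h import *
s=ctrl.sense();print(s['joint_positions'],s['tool_pos'],s['orientation'])"
```

```text
[ 0.0121  0.1336 -0.3692  1.0711  0.1121  0.9354] [0.4903 0.043  0.1928] [ 3.0774 -0.092   2.2211]
```

q6 hit its upper limit and the tilt was kept in the commanded pose. I'll turn to the lower q6 limit, where a move to -y should tilt the tool back, and then work in the half-turned orientation (yaw about 170–195°).

send_rows:
  steps: [0,0,0,-7.1,1,0,0,0,-7.1,1,0,0,0,-7.1,1,0,0,0,-7.1,1,0,0,0,-7.1,1,0,0,0,-7.1,1,0,0,0,-7.1,1,0,0,0,-7.1,1,0,0,0,-7.1,1,0,0,0,-7.1,1,0,0,0,-7.1,1,0,0,0,-7.1,1,0,0,0,-7.1,1,0,0,0,-7.1,1,0,0,0,-7.1,1,0,0,0,-7.1,1,0,0,0,-7.1,1,0,0,0,-7.1,1,0,0,0,-7.1,1,0,0,0,-7.1,1]

```text
clock: 6.75
tool_pos: [0.4903, 0.043, 0.1928]
orientation: [3.135, 0.112, -1.587]
force: [-0.4, -0.7, -0.3]
finger_gap: 0.0853
grip_force: 0.0
```

send_rows:
  steps: [0,0,0,-7.1,1,0,0,0,-7.1,1,0,0,0,-7.1,1,0,0,0,-7.1,1,0,0,0,-7.1,1,0,0,0,-7.1,1,0,0,0,-7.1,1,0,0,0,-7.1,1,0,0,0,-7.1,1,0,0,0,-7.1,1,0,0,0,-7.1,1,0,0,0,-7.1,1,0,0,0,-6,1,0,0.01,0,0,1,0,0.01,0,0,1,0,0,0,0,1]

```text
clock: 8.08
tool_pos: [0.49, 0.0295, 0.1904]
orientation: [-3.036, 0.005, -0.013]
force: [0.1, 0.0, 0.5]
finger_gap: 0.0857
grip_force: 0.0
```

```bash
python3 -c "
from h import *
s=ctrl.sense();print(s['joint_positions'],s['tool_pos'],s['orientation'])"
```

```text
[-0.0108  0.1343 -0.3735  1.0678  0.1052 -3.1393] [0.49   0.0295 0.1904] [-3.0364  0.0051 -0.0131]
```

send_rows:
  steps: [0,0.02,0,0,1,0,0.02,0,0,1,0,0.02,0,0,1,0,0.02,0,0,1,0,0,0,0,1]

```text
clock: 8.5
tool_pos: [0.4891, -0.0102, 0.1829]
orientation: [-3.073, 0.005, -0.069]
force: [-0.4, 0.8, 0.3]
finger_gap: 0.0854
grip_force: 0.0
```

```bash
python3 -c "
from h import *
s=ctrl.sense();print(s['joint_positions'],s['tool_pos'],s['orientation'])"
```

```text
[-0.0674  0.1368 -0.3857  1.0533  0.0689 -3.1404] [ 0.4891 -0.0102  0.1829] [-3.0727  0.0051 -0.0685]
```

send_rows:
  steps: [0,0.02,0,0,1,0,0.02,0,0,1,0,0.02,0,0,1,0,0.02,0,0,1,0,0.02,0,0,1,0,0.02,0,0,1,0,0.02,0,0,1,0,0,0,0,1]

```text
clock: 9.17
tool_pos: [0.4827, -0.0785, 0.1772]
orientation: [-3.136, 0.005, -0.166]
force: [0.1, 0.3, -0.2]
finger_gap: 0.0856
grip_force: 0.0
```

```bash
python3 -c "
from h import *
s=ctrl.sense();print(s['joint_positions'],s['tool_pos'],s['orientation'])"
```

```text
[-0.1654  0.1409 -0.3928  1.0421  0.0061 -3.1406] [ 0.4827 -0.0785  0.1772] [-3.1355  0.0049 -0.1664]
```

send_rows:
  steps: [0,0.013,0,0,1,-0.0012,-0.035,0,0,1,-0.0012,-0.035,0,0,1,-0.0012,-0.035,0,0,1,-0.0012,-0.035,0,0,1,-0.0012,-0.035,0,0,1,-0.0012,-0.035,0,0,1,-0.0012,-0.035,0,0,1,-0.0012,-0.035,0,0,1,0,0,0,7,1,0,0,0,7,1,0,0,0,7,1,0,0,0,7,1,0,0,0,7,1,0,0,0,7,1,0,0,0,7,1,0,0,0,7,1,0,0,0,7,1,0,0,0,7,1]

```text
clock: 10.75
tool_pos: [0.5208, 0.1941, 0.1776]
orientation: [3.137, 0.003, -1.401]
force: [0.5, 0.2, 1.0]
finger_gap: 0.0853
grip_force: 0.0
```

send_rows:
  steps: [0,0,0,7,1,0,0,0,7,1,0,0,0,7,1,0,0,0,7,1,0,0,0,7,1,0,0,0,7,1,0,0,0,7,1,0,0,0,7,1,0,0,0,7,1,0,0,0,7,1,0,0,0,7,1,0,0,0,7,1,0,0,0,7,1,0,0,0,7,1,0,0,0,7,1,0,0,0,7,1,0,0,0,0,1,0,0,0,0,1]

```text
clock: 12.25
tool_pos: [0.5207, 0.1941, 0.1776]
orientation: [3.14, -0.005, 2.937]
force: [0.4, 0.0, 0.5]
finger_gap: 0.0856
grip_force: 0.0
```

```bash
python3 -c "
from h import *
im,i=snap('w4')
print(ctrl.sense()['joint_positions'])
p=proj(i,np.array([.5176,.175,.076]));print(p)
u,v=p.astype(int)
c=im[max(v-75,0):v+75,u-100:u+100,::-1];print(max(v-75,0),u-100)
cv2.imwrite('pics/m2.png',cv2.resize(c,None,fx=4,fy=4,interpolation=cv2.INTER_CUBIC))"
```

```text
12.25 [0.5207 0.1941 0.1776] [ 3.1404 -0.005   2.9368] 0.08562203866336851 [0.4022 0.0474 0.4776]
[ 0.3546  0.2612 -0.2418  1.0714  0.0037  0.5594]
[298.0582 202.2894]
127 198
```

View pics/m2.png

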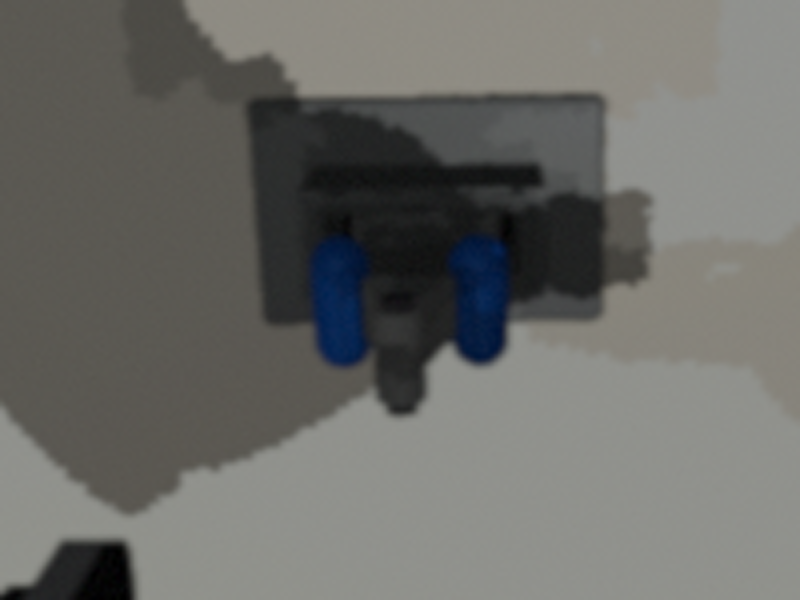

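The rests show at crop (340,300) and (480,299), so their midpoint is at wrist pixel (300.5,201.9). The stand edges are within about 1° of the image axes.

```bash
python3 -c "
from h import *
T=optics.camera_info('top');S=optics.camera_info('side');W=pickle.load(open('pics/w4.pkl','rb'))
w=lambda u,v:(198+u/4,127+v/4)
print('rests',tri([(T,(237.4,189.05)),(W,w(410,299.5))]),tri([(T,(237.4,189.05)),(W,w(410,299.5)),(S,(254.6,225))]),plane(W,w(410,299.5),.076))
a=lambda p,q,z:np.degrees(np.arctan2(*(plane(W,w(*q),z)-plane(W,w(*p),z))[[1,0]]))
print(a((340,300),(480,299),.076),a((250,103),(605,97),.006),a((267,322),(600,318),.006),a((303,187),(543,184),.038))
P=[plane(W,w(*p),.006) for p in ((250,103),(605,97),(600,318),(267,322))];print(np.mean(P,0),[np.linalg.norm(P[i]-P[i-1]) for i in range(4)])
# orange/holder from w1,w2 
W1=pickle.load(open('pics/w1.pkl','rb'));W2=pickle.load(open('pics/w2.pkl','rb'))
m1=lambda u,v:(256+u/2,90+v/2);m2=lambda u,v:(256+(u-266)/2,95+v/2)
P=[plane(W1,m1(*p),.008) for p in ((67,123),(195,127),(188,248),(66,243))];print('holder',np.mean(P,0),P)
print('slot',plane(W1,m1(130,200),.032),tri([(T,(381.9,186.4)),(W1,m1(130,200))]))
print('orange',plane(W2,m2(396,191),.051),tri([(T,(307.6,180.2)),(W2,m2(396,191))]),a)
"
```

```text
rests [0.5186 0.1761 0.0714] [0.5173 0.1754 0.0743] [0.5177 0.177  0.076 ]
78.62902921568782 79.18483700637317 78.9251701666365 78.9406956361379
[0.5179 0.1777 0.006 ] [np.float64(0.05779961330495094), np.float64(0.08830615405842278), np.float64(0.05820162213929345), np.float64(0.0876006615549655)]
holder [ 0.5354 -0.2086  0.008 ] [array([ 0.5571, -0.1689,  0.008 ]), array([ 0.5753, -0.2301,  0.008 ]), array([ 0.5134, -0.2488,  0.008 ]), array([ 0.4956, -0.1865,  0.008 ])]
slot [ 0.5359 -0.2091  0.032 ] [ 0.5359 -0.2093  0.0322]
orange [ 0.5474 -0.0067  0.051 ] [ 0.5472 -0.0071  0.0502] <function <lambda> at 0x7f172b4a0ae0>
```

send_rows:
  steps: [0,0,0,-0.7,0.8,-0.0007,-0.0178,0,0,0.8,0,0,0,0,0.75,0,0,0.025,0,0.75,0,0,0.025,0,0.75,0,0,0.025,0,0.75,0,0,0.025,0,0.75,0,0,0.015,0,0.75,0,0,0,0,0.75,0,0,0,0,0.75]
  force: 20

```text
clock: 13.13
tool_pos: [0.5168, 0.1767, 0.0621]
orientation: [3.141, -0.007, 2.947]
force: [-0.5, 0.1, 0.5]
finger_gap: 0.064
grip_force: 0.0
```

```bash
python3 -c "
from h import *
im,i=snap('w5');im2,i2=snap('s5','side')
u,v=np.array(proj(i2,np.array([.518,.1765,.076]))).astype(int);print(u,v)
c=cv2.resize(im2[v-45:v+45,u-60:u+60,::-1],None,fx=4,fy=4,interpolation=cv2.INTER_CUBIC)
u,v=np.array(proj(i,np.array([.518,.1765,.076]))).astype(int);print(u,v)
d=cv2.resize(im[max(v-100,0):v+100,u-90:u+70,::-1],(320,360) if 0 else None,fx=1.8,fy=1.8,interpolation=cv2.INTER_CUBIC)[:360]
d=cv2.copyMakeBorder(d,0,360-d.shape[0],0,0,cv2.BORDER_CONSTANT)
cv2.imwrite('pics/m3.png',np.hstack([c,d]));print(c.shape,d.shape)"
```

```text
13.1333 [0.5168 0.1767 0.0621] [ 3.1411 -0.0067  2.9466] 0.06399343013988813 [-0.5025  0.0601  0.5499]
13.1833 [0.5179 0.177  0.0632] [ 3.14   -0.0046  2.9464] 0.06423675415109745 [0.6231 0.6962 0.3662]
252 224
321 281
(360, 480, 3) (360, 288, 3)
```

View pics/m3.png

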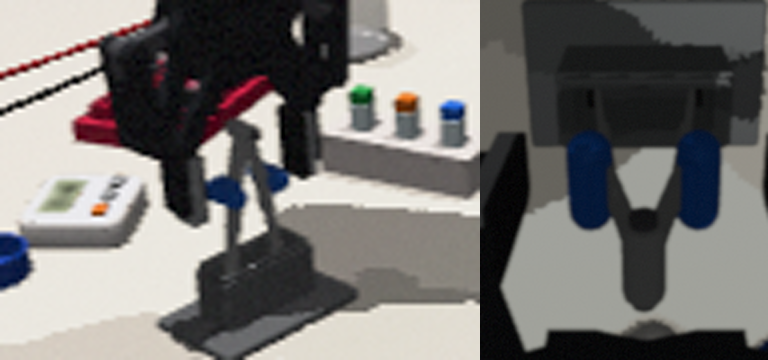

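Fingers straddle the rests evenly: the rests' midpoint is at 644 in the wrist crop and the fingers' at about 645. I'll lower 11 mm and close lightly.

send_rows:
  steps: [0,0,0.006,0,0.75,0,0,0.005,0,0.7,0,0,0,0,0.6,0,0,0,0,0.55,0,0,0,0,0.52,0,0,0,0,0.5,0,0,0,0,0.48,0,0,0,0,0.46,0,0,0,0,0.45,0,0,0,0,0.44,0,0,0,0,0.44,0,0,0,0,0.44]
  force: 20

```text
clock: 14.23
tool_pos: [0.5176, 0.177, 0.0517]
orientation: [3.14, -0.005, 2.946]
force: [0.7, 0.6, 1.3]
finger_gap: 0.0377
grip_force: 7.3
```

send_rows:
  steps: [0,0,-0.005,0,0.44,0,0,-0.01,0,0.44,0,0,-0.015,0,0.44,0,0,-0.02,0,0.44,0,0,-0.02,0,0.44,0,0,-0.015,0,0.44,0,0,0,-4,0.44,0,0,0,-4,0.44,0,0,0,-4,0.44,0,0,0,-4,0.44,-0.0017,-0.0232,0,0,0.44,-0.0017,-0.0232,0,0,0.44,-0.0017,-0.0232,0,0,0.44,-0.0017,-0.0232,0,0,0.44,-0.0017,-0.0232,0,0,0.44,-0.0017,-0.0232,0,0,0.44,-0.0017,-0.0232,0,0,0.44,-0.0017,-0.0232,0,0,0.44,0,0,0,0,0.44,0,0,0,0,0.44]

```text
clock: 15.9
tool_pos: [0.5468, -0.0083, 0.1366]
orientation: [3.139, -0.004, -3.061]
force: [-0.3, -0.2, 0.1]
finger_gap: 0.0376
grip_force: 6.0
```

```bash
python3 -c "
from h import *
im,i=snap('w6');im2,i2=snap('s6','side')
u,v=np.array(proj(i2,np.array([.547,-.007,.08]))).astype(int);print(u,v)
c=cv2.resize(im2[v-30:v+60,u-50:u+50,::-1],None,fx=5,fy=5,interpolation=cv2.INTER_CUBIC)
u,v=np.array(proj(i,np.array([.547,-.007,.08]))).astype(int);print(u,v,max(v-90,0),u-55)
d=cv2.resize(im[max(v-90,0):v+90,u-55:u+55,::-1],None,fx=2.5,fy=2.5,interpolation=cv2.INTER_CUBIC)[:450]
d=cv2.copyMakeBorder(d,0,450-d.shape[0],0,0,cv2.BORDER_CONSTANT)
cv2.imwrite('pics/m4.png',np.hstack([c,d]));print(c.shape,d.shape)"
```

```text
15.9 [ 0.5468 -0.0083  0.1366] [ 3.139  -0.0041 -3.0606] 0.03764344193412863 [-0.3343 -0.2308  0.0619]
15.95 [ 0.5467 -0.0074  0.1365] [ 3.1387 -0.0043 -3.0593] 0.03739011657953974 [ 0.2219  0.3809 -1.1848]
292 191
323 222 132 268
(450, 500, 3) (450, 275, 3)
```

View pics/m4.png

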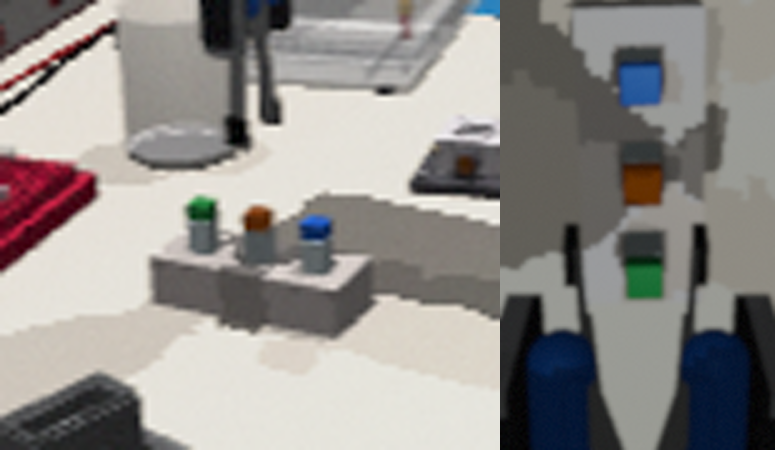

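The tongs are lifted and hang upright over the rack. In the right crop the jaw tips are at 572 and 699, midpoint 635.5, and the orange stopper at 642, which is about 1.4 mm to +y. I'll correct and descend with the jaws open.

send_rows:
  steps: [-0.0006,0.0012,0,-0.7,0.44,0,0,0,0,0.44,0,0,0.012,0,0.44,0,0,0.012,0,0.44,0,0,0.012,0,0.44,0,0,0.01,0,0.44,0,0,0.007,0,0.44,0,0,0,0,0.43,0,0,0,0,0.42,0,0,0,0,0.41,0,0,0,0,0.4,0,0,0,0,0.395,0,0,0,0,0.39,0,0,0,0,0.385,0,0,0,0,0.38,0,0,0,0,0.38]
  force: 20

```text
clock: 17.33
tool_pos: [0.5471, -0.0059, 0.0832]
orientation: [3.139, -0.004, -3.046]
force: [0.3, -0.5, -0.3]
finger_gap: 0.0324
grip_force: 8.7
```

send_rows:
  steps: [0,0,0,0,0.375,0,0,0,0,0.37,0,0,0,0,0.366,0,0,0,0,0.362,0,0,0,0,0.358,0,0,0,0,0.358,0,0,0,0,0.358]
  force: 20

```text
clock: 17.92
tool_pos: [0.5471, -0.0059, 0.083]
orientation: [3.139, -0.004, -3.046]
force: [-0.2, 0.1, 0.5]
finger_gap: 0.0311
grip_force: 18.5
```

send_rows:
  steps: [0,0,0,0,0.35,0,0,-0.004,0,0.35,0,0,-0.008,0,0.35,0,0,-0.012,0,0.35,0,0,-0.012,0,0.35,0,0,-0.012,0,0.35,0,0,-0.007,0,0.35,0,0,0,0,0.35]
  force: 22

```text
clock: 18.58
tool_pos: [0.5487, -0.006, 0.1402]
orientation: [3.139, -0.001, -3.046]
force: [0.2, -0.2, -1.6]
finger_gap: 0.0303
grip_force: 21.8
```

send_rows:
  steps: [0,0,0,-3.5,0.35,0,0,0,-3.5,0.35,0,0,0,-3.5,0.35,0.0033,-0.0096,0,0,0.35,0.0067,-0.0192,0,0,0.35,0.0067,-0.0192,0,0,0.35,0.0067,-0.0192,0,0,0.35,0.0067,-0.0192,0,0,0.35,0.0067,-0.0192,0,0,0.35,0.0067,-0.0192,0,0,0.35,0.0067,-0.0192,0,0,0.35,0.0067,-0.0192,0,0,0.35,0.0067,-0.0192,0,0,0.35,0.0034,-0.0096,0,0,0.35,0,0,0,0,0.35,0,0,0,0,0.35,0,0,0,0,0.35]

```text
clock: 20.0
tool_pos: [0.5354, -0.2083, 0.1374]
orientation: [3.137, -0.004, -2.863]
force: [1.0, 0.3, -0.8]
finger_gap: 0.0306
grip_force: 21.9
```

```bash
python3 -c "
from h import *
im,i=snap('w7');im2,i2=snap('s7','side');im3,i3=snap('t7','top')
S=np.array([.5357,-.2090,.05])
u,v=proj(i2,S).astype(int);print(u,v)
c=cv2.resize(im2[v-35:v+25,u-35:u+35,::-1],None,fx=5,fy=5,interpolation=cv2.INTER_CUBIC)
u,v=proj(i,S).astype(int);print(u,v,v-75,u-55)
d=cv2.resize(im[v-75:v+75,u-55:u+55,::-1],None,fx=4,fy=4,interpolation=cv2.INTER_CUBIC)
o=np.zeros((600,790,3),np.uint8);o[:300,:350]=c;o[:,350:]=d
u,v=proj(i3,S).astype(int);print(u,v)
o[300:,:350]=cv2.resize(im3[v-30:v+30,u-35:u+35,::-1],None,fx=5,fy=5,interpolation=cv2.INTER_CUBIC)
cv2.imwrite('pics/m5.png',o)"
```

```text
20.0 [ 0.5354 -0.2083  0.1374] [ 3.1374 -0.0041 -2.8629] 0.030550963998240813 [ 0.9927  0.2563 -0.8325]
20.05 [ 0.5356 -0.2081  0.1375] [ 3.1375 -0.004  -2.8622] 0.030723611880807848 [ 0.1662  0.2437 -0.7751]
20.1 [ 0.5357 -0.208   0.1376] [ 3.1377 -0.0039 -2.8618] 0.030066000244445414 [-0.1931 -0.6449 -1.0083]
336 179
320 206 131 265
382 185
```

View pics/m5.png

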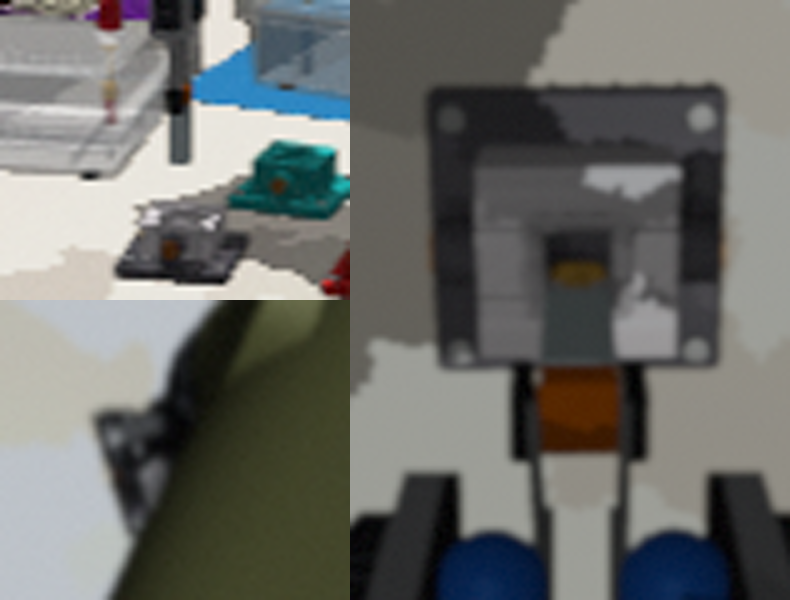

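The cuvette hangs square in the jaws over the grey holder's slot. In the wrist crop the cuvette's lower edge spans x 543–613 at y=288, and the slot spans x 545–610 with its camera-side edge at y≈232. Now checking the fore-aft offset.

```bash
python3 -c "
from h import *
W=pickle.load(open('pics/w7.pkl','rb'))
q=lambda u,v:(265+(u-350)/4,131+v/4)
yaw=-2.863;tx=np.array([np.cos(yaw),np.sin(yaw)]);ty=np.array([np.sin(yaw),-np.cos(yaw)]);o=np.array([.5354,-.2083])
for n,p,z in(('cuv near bottom',q(578,288),.0604),('cuv L',q(543,288),.0604),('cuv R',q(613,288),.0604),('slot near wall',q(578,232),.029),('slotL',q(545,240),.029),('slotR',q(610,240),.029),('base near L',q(432,90),.008),('base nearR',q(722,88),.008),('baseFL',q(440,365),.008),('blocknear',q(578,148),.029),('blk mouth near',q(578,163),.032)):
    d=plane(W,p,z)[:2]-o;print(n,d@tx*1e3,d@ty*1e3)
"
```

```text
cuv near bottom 6.374496627597826 0.377070681127605
cuv L 6.388770132646997 -6.030450053132054
cuv R 6.360219068287678 6.7864114141421945
slot near wall 7.901537826034891 0.44701726730452407
slotL 6.1943120757833015 -6.375184798596604
slotR 6.167114173597273 7.059219780620112
base near L 33.69657199524532 -30.930269591920656
base nearR 34.040702044688935 31.57955279146916
baseFL -30.177015350230302 -31.48912328782148
blocknear 25.551781465787105 0.47299163366786545
blk mouth near 23.15495538727214 0.4629963354448744
```

send_rows:
  steps: [0.0007,0,0,0,0.35,0,0,0.01,0,0.35,0,0,0.01,0,0.35,0,0,0.005,0,0.35,0,0,0.004,0,0.35,0,0,0.003,0,0.35,0,0,0.002,0,0.35,0,0,0,0,0.35]

```text
clock: 20.82
tool_pos: [0.5346, -0.2091, 0.1031]
orientation: [3.138, -0.004, -2.863]
force: [-0.3, -0.1, -0.8]
finger_gap: 0.0304
grip_force: 21.9
```

send_rows:
  steps: [0,0,0.002,0,0.35,0,0,0.002,0,0.35,0,0,0.002,0,0.35,0,0,0.002,0,0.35,0,0,0,0,0.35]

```text
clock: 21.23
tool_pos: [0.5346, -0.2091, 0.0952]
orientation: [3.138, -0.004, -2.863]
force: [-0.4, 1.0, 0.1]
finger_gap: 0.0302
grip_force: 21.9
```

send_rows:
  steps: [0,0,0.001,0,0.35,0,0,0.001,0,0.35,0,0,0.001,0,0.35,0,0,0.001,0,0.35,0,0,0.001,0,0.35,0,0,0,0,0.35]

```text
clock: 21.73
tool_pos: [0.5349, -0.2092, 0.0907]
orientation: [3.138, -0.004, -2.863]
force: [-0.5, 0.3, 1.5]
finger_gap: 0.0304
grip_force: 21.6
```

send_rows:
  steps: [0,0,0.001,0,0.35,0,0,0.001,0,0.35,0,0,0.001,0,0.35,0,0,0,0,0.35]

```text
clock: 22.07
tool_pos: [0.5346, -0.2091, 0.0873]
orientation: [3.138, -0.004, -2.863]
force: [-0.1, -0.1, 0.7]
finger_gap: 0.0308
grip_force: 21.7
```

send_rows:
  steps: [0,0,0.001,0,0.35,0,0,0.0007,0,0.35,0,0,0,0,0.35]

```text
clock: 22.32
tool_pos: [0.5347, -0.2091, 0.0857]
orientation: [3.138, -0.004, -2.863]
force: [0.5, -0.0, 0.1]
finger_gap: 0.0308
grip_force: 21.7
```

send_rows:
  steps: [0,0,0.0007,0,0.35,0,0,0,0,0.35]

```text
clock: 22.48
tool_pos: [0.5347, -0.2091, 0.0851]
orientation: [3.138, -0.004, -2.863]
force: [0.4, -0.1, 0.6]
finger_gap: 0.0302
grip_force: 21.7
```

send_rows:
  steps: [0,0,0.0007,0,0.35,0,0,0,0,0.35]

```text
clock: 22.65
tool_pos: [0.535, -0.2093, 0.0848]
orientation: [3.139, -0.003, -2.863]
force: [-0.5, -0.2, 2.9]
finger_gap: 0.0304
grip_force: 21.5
```

send_rows:
  steps: [0,0,0.0006,0,0.35,0,0,0,0,0.35]

```text
clock: 22.82
tool_pos: [0.5351, -0.2093, 0.0843]
orientation: [3.139, -0.003, -2.863]
force: [-0.4, -0.2, 4.9]
finger_gap: 0.0305
grip_force: 21.4
```

send_rows:
  steps: [0,0,0.0005,0,0.35,0,0,0,0,0.35]

```text
clock: 22.98
tool_pos: [0.5351, -0.2093, 0.0838]
orientation: [3.139, -0.003, -2.863]
force: [-0.5, 0.2, 5.2]
finger_gap: 0.0306
grip_force: 21.6
```

```bash
python3 -c "
from h import *
im,i=snap('w8');im2,i2=snap('s8','side')
S=np.array([.5354,-.2090,.05])
u,v=proj(i2,S).astype(int);print(u,v)
c=cv2.resize(im2[v-30:v+30,u-35:u+35,::-1],None,fx=5,fy=5,interpolation=cv2.INTER_CUBIC)
u,v=proj(i,S).astype(int);print(u,v,v-75,u-55)
d=cv2.resize(im[v-75:v+75,u-55:u+55,::-1],None,fx=4,fy=4,interpolation=cv2.INTER_CUBIC)
o=np.zeros((600,790,3),np.uint8);o[:300,:350]=c;o[:,350:]=d
cv2.imwrite('pics/m6.png',o)"
```

```text
22.9833 [ 0.5351 -0.2093  0.0838] [ 3.1387 -0.0031 -2.8629] 0.03057450582998938 [-0.5171  0.2122  5.2472]
23.0333 [ 0.5351 -0.2092  0.0838] [ 3.1386 -0.0031 -2.8628] 0.029953471888615923 [-0.3548  0.4984  4.5078]
336 179
321 236 161 266
```

View pics/m6.png

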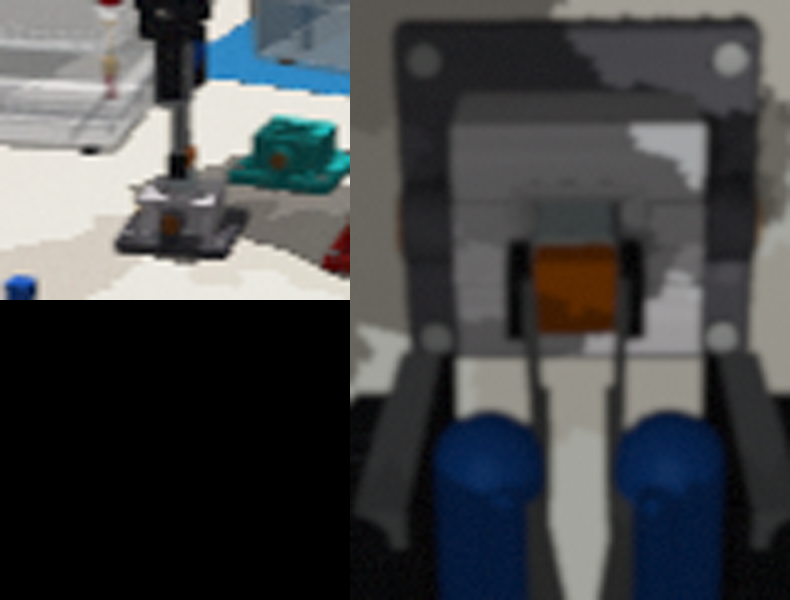

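The boundary of the orange stopper sits right at the mouth. Resistance began at TCP z≈0.085, which is the floor height predicted from the rack grip, and levelled off at 5 N with the jaws slipping slightly. So it is home; I'll release and rise.

send_rows:
  steps: [0,0,0.0004,0,0.36,0,0,0,0,0.37,0,0,0,0,0.38,0,0,0,0,0.39,0,0,0,0,0.4,0,0,0,0,0.41,0,0,0,0,0.42,0,0,0,0,0.43,0,0,0,0,0.44,0,0,0,0,0.44,0,0,-0.004,0,0.44,0,0,-0.006,0,0.44,0,0,-0.01,0,0.44,0,0,-0.015,0,0.44,0,0,-0.015,0,0.44,0,0,-0.01,0,0.44,0,0,0,0,0.44,0,0,0,0,0.44]
  force: 20

```text
clock: 24.58
tool_pos: [0.5357, -0.2095, 0.144]
orientation: [3.139, -0.002, -2.863]
force: [-0.6, -0.4, -1.0]
finger_gap: 0.0375
grip_force: 6.0
```

```bash
python3 -c "
from h import *
im,i=snap('w9');im2,i2=snap('s9','side')
S=np.array([.5354,-.2090,.05])
u,v=proj(i2,S).astype(int);print(u,v)
c=cv2.resize(im2[v-30:v+30,u-35:u+35,::-1],None,fx=5,fy=5,interpolation=cv2.INTER_CUBIC)
u,v=proj(i,S).astype(int);print(u,v,v-75,u-55)
d=cv2.resize(im[v-75:v+75,u-55:u+55,::-1],None,fx=4,fy=4,interpolation=cv2.INTER_CUBIC)
o=np.zeros((600,790,3),np.uint8);o[:300,:350]=c;o[:,350:]=d
cv2.imwrite('pics/m7.png',o)
yaw=-2.863;tx=np.array([np.cos(yaw),np.sin(yaw)]);n=np.array([.5351,-.2093])
for k in(.044,.053): # predicted seated: near face edges
  print(k,(proj(i,np.r_[n+tx*.00625,k])-[u-55,v-75])*4+[350,0], (proj(i,np.r_[n-tx*.00625,k])-[u-55,v-75])*4+[350,0])
"
```

```text
24.5833 [ 0.5357 -0.2095  0.144 ] [ 3.1394 -0.0022 -2.8628] 0.03748781343334435 [-0.5996 -0.4078 -1.0139]
24.6333 [ 0.5351 -0.2092  0.1431] [ 3.1384 -0.0035 -2.8628] 0.03747816649944449 [-0.4979  0.3093 -0.7026]
336 179
322 203 128 267
0.044 [570.7027 260.5677] [570.7773 319.3542]
0.053 [570.7318 274.2464] [570.8085 334.8322]
```

View pics/m7.png

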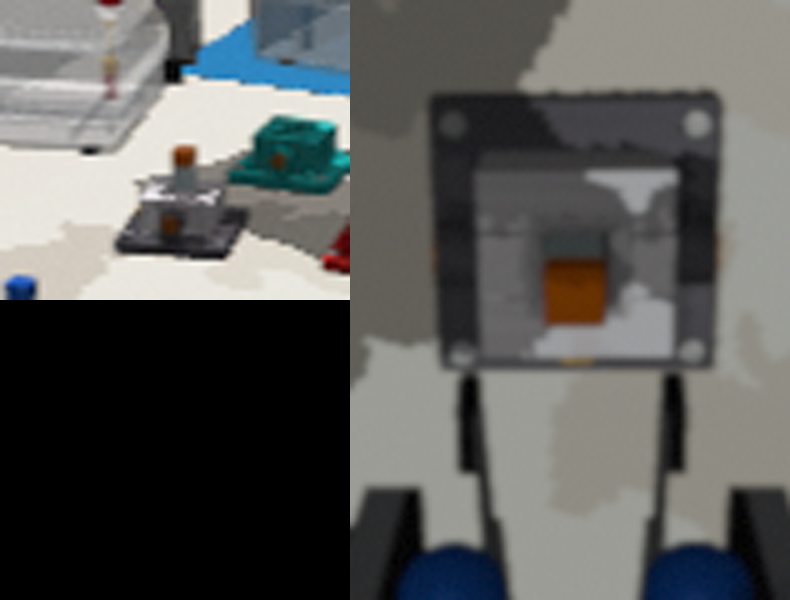

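The cuvette stands seated and upright in the grey holder, with its stopper in the wrist crop at x 545–605, y 260–325. The tongs are clear of it. Next, back to the stand.

send_rows:
  steps: [0,0,0,6.8,0.44,0,0,0,6.8,0.44,0,0,0,6.8,0.44,0,0,0,6.7,0.44,0.0033,0.0134,0,0,0.44,0.0066,0.0268,0,0,0.44,0.0066,0.0268,0,0,0.44,0.0066,0.0268,0,0,0.44,0.0066,0.0268,0,0,0.44,0.0066,0.0268,0,0,0.44,0.0066,0.0268,0,0,0.44,0.0066,0.0268,0,0,0.44,0.0066,0.0268,0,0,0.44,0.0066,0.0268,0,0,0.44,0.0066,0.0268,0,0,0.44,0.0066,0.0268,0,0,0.44,0.0066,0.0268,0,0,0.44,0.0066,0.0268,0,0,0.44,0.0035,0.014,0,0,0.44,0,0,0,0,0.44,0,0,0,0,0.44,0,0,0,0,0.44]

```text
invalid input at $.steps: expected 1 to 20 rows
```

```bash
python3 -c "
from h import *
s=ctrl.sense();p=s['tool_pos'];y=s['orientation'][2];print(p,s['orientation'],s['force'],s['joint_positions'])
d=np.array([.5176,.1770])-p[:2];print(d@[np.cos(y),np.sin(y)],d@[np.sin(y),-np.cos(y)])"
```

```text
[ 0.5346 -0.2091  0.1425] [ 3.1377 -0.0045 -2.8628] [-0.7634  0.5281 -1.5561] [-0.3731  0.32   -0.246   1.0108  0.0004 -0.6518]
-0.08989368414219902 0.3758642691141417
```

send_rows:
  steps: [0,0,0,6.8,0.44,0,0,0,6.8,0.44,0,0,0,6.8,0.44,0,0,0,6.7,0.44,0.0046,0.0188,0,0,0.44,0.0069,0.0282,0,0,0.44,0.0069,0.0282,0,0,0.44,0.0069,0.0282,0,0,0.44,0.0069,0.0282,0,0,0.44,0.0069,0.0282,0,0,0.44,0.0069,0.0282,0,0,0.44,0.0069,0.0282,0,0,0.44,0.0069,0.0282,0,0,0.44,0.0069,0.0282,0,0,0.44,0.0069,0.0282,0,0,0.44,0.0069,0.0282,0,0,0.44,0.0069,0.0282,0,0,0.44,0.0046,0.0183,0,0,0.44,0,0,0,0,0.44,0,0,0,0,0.44]

```text
clock: 26.35
tool_pos: [0.5164, 0.1775, 0.1429]
orientation: [3.142, -0.006, 2.949]
force: [0.3, 0.1, -0.5]
finger_gap: 0.0376
grip_force: 6.0
```

```bash
python3 -c "
from h import *
s=ctrl.sense();p=s['tool_pos'];y=s['orientation'][2];print(p,s['orientation'],s['force'])
d=np.array([.5176,.1770])-p[:2];print(d@[np.cos(y),np.sin(y)],d@[np.sin(y),-np.cos(y)])"
```

```text
[0.5164 0.1775 0.1429] [ 3.1415 -0.0064  2.9494] [ 0.2972  0.1295 -0.4979]
-0.0012429551986643925 -0.0002360569668260124
```

send_rows:
  steps: [-0.0007,-0.0002,0,0,0.44,0,0,0.015,0,0.44,0,0,0.015,0,0.44,0,0,0.015,0,0.44,0,0,0.009,0,0.44,0,0,0.004,0,0.44,0,0,0.004,0,0.44,0,0,0,0,0.44,0,0,0,0,0.44]

```text
clock: 27.1
tool_pos: [0.518, 0.1766, 0.0824]
orientation: [3.14, -0.004, 2.947]
force: [-0.4, 0.5, -0.6]
finger_gap: 0.0376
grip_force: 6.0
```

send_rows:
  steps: [0,0,0.003,0,0.44,0,0,0.003,0,0.44,0,0,0.003,0,0.44,0,0,0,0,0.44]

```text
clock: 27.43
tool_pos: [0.5172, 0.1767, 0.0724]
orientation: [3.141, -0.006, 2.947]
force: [0.1, 0.4, -1.2]
finger_gap: 0.0375
grip_force: 6.0
```

send_rows:
  steps: [0,0,0.004,0,0.44,0,0,0.004,0,0.44,0,0,0.004,0,0.44,0,0,0.003,0,0.44,0,0,0,0,0.44]

```text
clock: 27.85
tool_pos: [0.5169, 0.1766, 0.057]
orientation: [3.141, -0.006, 2.947]
force: [0.3, -0.1, 0.2]
finger_gap: 0.0377
grip_force: 6.0
```

send_rows:
  steps: [0,0,0.0015,0,0.44,0,0,0.0015,0,0.44,0,0,0,0,0.44]

```text
clock: 28.1
tool_pos: [0.5174, 0.1768, 0.0548]
orientation: [3.14, -0.005, 2.947]
force: [0.0, 0.4, -1.1]
finger_gap: 0.0376
grip_force: 6.0
```

send_rows:
  steps: [0,0,0.001,0,0.44,0,0,0.001,0,0.44,0,0,0,0,0.44]

```text
clock: 28.35
tool_pos: [0.5174, 0.1768, 0.0528]
orientation: [3.14, -0.005, 2.947]
force: [0.5, -0.6, -0.4]
finger_gap: 0.0382
grip_force: 6.0
```

send_rows:
  steps: [0,0,0.0007,0,0.44,0,0,0,0,0.44]

```text
clock: 28.52
tool_pos: [0.5174, 0.1768, 0.0522]
orientation: [3.14, -0.005, 2.947]
force: [0.1, -0.5, -0.2]
finger_gap: 0.0376
grip_force: 6.0
```

send_rows:
  steps: [0,0,0.0006,0,0.44,0,0,0,0,0.44]

```text
clock: 28.68
tool_pos: [0.5178, 0.1769, 0.0519]
orientation: [3.14, -0.004, 2.947]
force: [-0.4, -0.6, 1.0]
finger_gap: 0.0374
grip_force: 5.4
```

send_rows:
  steps: [0,0,0,0,0.45,0,0,0,0,0.46,0,0,0,0,0.47,0,0,0,0,0.48,0,0,0,0,0.5,0,0,0,0,0.55,0,0,0,0,0.65,0,0,0,0,0.75,0,0,0,0,0.8,0,0,-0.005,0,0.8,0,0,-0.01,0,0.8,0,0,-0.02,0,0.8,0,0,-0.025,0,0.8,0,0,-0.03,0,0.8,0,0,-0.03,0,0.8,0,0,0,0,0.8,0,0,0,0,0.8]

```text
clock: 30.1
tool_pos: [0.5198, 0.1772, 0.1747]
orientation: [3.138, -0.0, 2.947]
force: [0.7, 0.1, -1.0]
finger_gap: 0.068
grip_force: 0.0
```

```bash
python3 -c "
from h import *
im,i=snap('w10');im2,_=snap('s10','side');T,ti=snap('t10','top')
def blob(im,x0,y0,x1,y1,h0,h1):
    h=cv2.cvtColor(im[y0:y1,x0:x1],cv2.COLOR_RGB2HSV);m=cv2.inRange(h,(h0,120,30),(h1,255,255))
    n,l,st,c=cv2.connectedComponentsWithStats(m);return [(st[k],c[k]+[x0,y0]) for k in range(1,n) if st[k][4]>8]
s0=cv2.imread('pics/side0.png')[:,:,::-1]
for n,a in(('before',s0),('after',im2)): print(n,'rests',blob(a,235,205,275,240,105,130)); print('  stoppers',blob(a,270,195,315,215,5,130)); print('  orange@holder',blob(a,325,165,350,195,3,20))
W4=cv2.imread('pics/w4.png')[:,:,::-1]
print('wrist rests',blob(im,240,120,400,340,105,130),proj(i,[.518,.1768,.076]))
" ; grep -c . h.py
```

```text
30.1 [0.5198 0.1772 0.1747] [ 3.1376 -0.0003  2.9474] 0.06801957218441522 [ 0.6674  0.1321 -0.9945]
30.15 [0.5186 0.1768 0.1729] [ 3.1392 -0.003   2.9474] 0.06824525713798651 [-0.399  -0.4096 -0.2844]
30.2 [0.5178 0.1765 0.1717] [ 3.1403 -0.0049  2.9474] 0.0684035290984403 [ 0.0671  0.5771 -0.9244]
before rests [(array([23, 15,  6,  7, 28], dtype=int32), array([260.6071, 222.8929])), (array([ 9, 18,  9,  9, 57], dtype=int32), array([248.2807, 226.4912]))]
  stoppers [(array([10,  6,  5,  4, 19], dtype=int32), array([281.8947, 202.4211])), (array([21,  7,  5,  5, 23], dtype=int32), array([293.    , 204.1739])), (array([32,  9,  6,  5, 22], dtype=int32), array([304.7273, 206.1818]))]
  orange@holder []
after rests [(array([23, 15,  6,  7, 24], dtype=int32), array([260.4583, 223.    ])), (array([ 9, 18,  9,  9, 53], dtype=int32), array([248.3208, 226.6792]))]
  stoppers [(array([10,  6,  5,  4, 19], dtype=int32), array([281.8947, 202.4211])), (array([32,  9,  6,  5, 22], dtype=int32), array([304.7273, 206.1818]))]
  orange@holder [(array([11, 13,  4,  4, 16], dtype=int32), array([337.5, 179.5]))]
wrist rests [(array([ 55,  63,  16,  33, 409], dtype=int32), array([302.3741, 198.1883])), (array([ 90,  63,  17,  33, 410], dtype=int32), array([338.3317, 197.3341])), (array([124, 165,  36,  35, 900], dtype=int32), array([380.3411, 302.0856]))] [320.5676 199.8767]
20
```

The tongs stand exactly as before, and the blue and green cuvettes have not moved. One check remains: the seated height, from the stopper's offset in the side view.

```bash
python3 -c "
from h import *
S=optics.camera_info('side')
b=np.array([293,204.17])-proj(S,[.5471,-.0066,.0465]);print('bias',b)
for z in(.0485,.0505,.0545):print(z,proj(S,[.5351,-.2093,z])+b,'obs 337.5 179.5')
"
```

```text
bias [0.332  0.0899]
0.0485 [336.7674 179.7339] obs 337.5 179.5
0.0505 [336.7635 179.0732] obs 337.5 179.5
0.0545 [336.7557 177.7491] obs 337.5 179.5
```

```bash
python3 -c "
from station import job
print(job.close_job())"
```

```text
the job is handed in; nothing more can be done
None
```

The job is handed in at about 30 s: the camera checks show the orange cuvette seated upright in the grey holder, the tongs back upright in their stand, and the blue and green cuvettes unmoved; the judge's verdict was not returned.

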